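Finish stacking a twin-plate clutch

TASK

The steel floater plate has been laid on the clutch pot with its four lugs still standing on the rim: turn it until the lugs drop into the pot's slots and it lies flat, fully home on the first disc. Then slide the second clutch disc, boss up, over the splined shaft, its splines in mesh, until it sits flat on the floater, and let go. Leave the other parts and tools on the bench where they are.

Things in the scene. Friction and masses are not known exactly. Their poses are not given: they have to be found in the camera images.
- clutch: Flywheel with drive pot, fixed to the bench. Origin on its axis at bench level, z up. Flywheel: 208 mm across, top at z = 20 mm. Pot: dark round wall, radius 74 to 86 mm, up to its rim at z = 50 mm, cut by four open-topped slots 30 mm wide on its +x, +y, -x and -y axes. In it lies the first disc, six bronze pads with tops at z = 27 mm: the floater, home, rests on them, its top at z = 36 mm.
- pot_slot (a point): Middle of the mouth of the slot on the clutch's +x axis: 80 mm from the clutch's axis, at rim height (50 mm above the bench). The slot mouths are chamfered, 2.5 mm wider each side at the rim. The other three slots lie every 90 degrees about the clutch's axis.
- shaft_top (a point): Top centre of the dull steel splined shaft, fixed on the clutch's axis, 85 mm above the bench. Six straight ribs, one on the clutch's +x axis and the others every 60 degrees: 8 mm wide, 40 mm across, core 30 mm across; over the top 10 mm they taper to a nose. When the second disc is home on the floater its underside is 36 mm and its boss top 68 mm above the bench.
- floater_mid (a point): Floater plate: loose bright steel ring, 146 mm outside, 88 mm bore, 9 mm thick, 0.4 to 0.75 kg, with four lugs on its own +x, +y, -x and -y axes. This point: its centre, half-way up (4.5 mm), z up. At the start it lies on the pot's rim, lugs 24 to 66 degrees away from the slots; it turns easily there and drops 19 mm by itself when the lugs come over the slots.
- floater_lug (a point): End of the floater's +x lug, 98 mm from its centre, half-way up the lug. Lugs: 24 mm wide, straight-sided, 5 mm thick, flush with the plate's top; their ends stand 12 mm out beyond the pot's wall, where a fingertip can push their sides. Resting on the rim, a lug's underside is 50 mm above the bench; the round body below the lugs hangs 4 mm into the pot's mouth and keeps the plate centred within 2 mm as it turns.
- disc_mid (a point): Second clutch disc, loose on the bench, boss up, 0.3 to 0.6 kg: six bronze pads out to 136 mm across, 7 mm thick; steel web, top 5.5 mm above its underside; steel boss 54 mm across, top 32 mm above the underside: grasp it there from above. Splined bore: six grooves 11 mm wide, 43 mm across, on its own +x axis and every 60 degrees, each in line with a pad; 33 mm between. This point: its axis, 16 mm up, z up.
- pressure_plate: Bystander: dark cast ring with four lugs, 192 mm across, 15 mm high, loose on the bench. Origin at the centre of its underside.
- cover: Bystander: black clutch cover ring with a bright finger spring, 176 mm across, 12 mm high. Origin at the centre of its underside.
- release_bearing: Bystander: steel release bearing, 72 mm across, 28 mm high. Origin at the centre of its underside.
- torque_wrench: Bystander: torque wrench, about 390 mm long, black handle. Origin near its middle.
- spanner: Bystander: spanner, 160 mm long, 8 mm high. Origin at its middle.
- mallet: Bystander: soft-faced mallet with a wooden handle, 260 mm long. Origin at its middle.
- spray_can: Bystander: spray can, 66 mm across, 200 mm high. Origin at the centre of its underside.
Things that resemble listed ones, but are neither listed nor needed, are in the scene too. Leave any blue look-alike of the part that bears disc_mid alone.

How it is judged:
By the outcome, as a careful person would: the job done as asked, in the order asked, and still so for the second after the job is handed in, with the robot touching nothing.
It also fails if it takes over 53 s, if anything falls off the work surface, if the arm or the gripper's body presses on something with over 40 N, if the wrist force passes 120 N, or if a joint passes its speed limit or range.

ROBOT

A 7-joint arm with a two-finger parallel gripper is mounted at the origin on the work surface. World frame = base frame: x ahead of the robot, y to its left, z up, the work surface at z = 0. Lengths are in m, angles in rad, forces in N, time in s.
With the tool pointing down it reaches from about 0.35 to 0.9 m from the base axis. Payload 19.9 kg.
Tool frame: the origin (TCP) lies between the finger pads; the fingertips stand 19 mm ahead of it and the grasp point (between the pads) is the TCP; z points along the fingers, y is the line along which they close (so a half turn about z gives the same grasp; the last joint's range is limited). The gripper opens to 94 mm and grips with 3 to 60 N. Pads are 16 mm wide; open, the fingers measure 119 mm over their backs; the gripper's body (75 mm by 177 mm) begins 78 mm behind the grasp point.
Start: joints at [1.181, 0.417, -0.01, 1.614, 0.005, 1.111, -0.053], TCP at [0.213, -0.588, 0.224] pointing down, gripper open.
Joint ranges: [-2.81, 2.81], [-0.39, 2.02], [-1.27, 1.25], [0.06, 2.57], [-1.19, 4.33], [0.19, 2], [-2.82, 2.82]. Speed limits (rad/s): [1.89, 1.89, 2.39, 2.39, 3.01, 3.01, 3.01].

INTERFACE

Orientations are given as a 3x3 rotation matrix whose columns are the frame's x, y, z axes.
In Python, from rig import robot gives the robot as it stands. Calls block until the motion is done:
- robot.move_ptp(position, orientation): joint-space move of the TCP to a pose.
- robot.move_linear(position, velocity=0.15, frame=None, threshold=None): straight line of the TCP; frame=None keeps the orientation; velocity is the mean speed in m/s. With threshold (N) it stops when the force on the tool has changed by that much, and returns True; else False.
- robot.goto_joints(angles): joint-space move.
- robot.gripper_to(opening): finger opening in m; the grip force is fixed at half the most; returns when the fingers have stopped.
- robot.pause(seconds).
- robot.ik(position, orientation): joint angles nearest the present ones, or None.
- robot.get_state(): the state.
- robot.grab_frame(name): name is "side" or "top"; returns the picture (400x640x3 uint8, red, green, blue); there is no depth.
- robot.camera_info(name): a dict with "fx", "fy", "cx", "cy" (pixels), "rvec" (rotation vector, rad) and "tvec" (3), from world to camera coordinates, as OpenCV has them. Camera axes: x right, y down, z forward; pixel columns grow to the right and rows downward; lengths in m; the calibration is good to about 2 mm. A picture is of the moment at which its call begins. camera_info takes no time and is no camera call.
A pose or a line that the arm cannot do raises robot.PlanningError and nothing moves.
- robot.sign_off(): hands the job in, once; it reports no verdict.
The state is a dict: "time": time; "qpos": joint angles; "joint_vel": joint speeds; "effort": joint torques, N m; "ee_pos": TCP position; "tool_rot": TCP orientation; "force": force on the tool from outside, world axes, zero at the start; "moment": the same for the moment, N m; "opening": finger opening in m.
Only numpy, scipy, OpenCV 4.12 (cv2) and the standard library are available. Lean on these libraries where they do the work, as an engineer would, in place of code of your own. Each camera call takes 0.05 s, during which the arm holds its last target. There are 200 camera calls.

## Working session

There is one attempt and no reset: what is moved stays moved. The work goes in short steps, each a Python script; the robot and the scene stay as the last script left them, time stands still between calls to the robot, and variables do not carry over. Pictures are saved under pics/ and viewed, on a budget of 10 in all, crops included, one or two more only if the job needs it, and the job is handed in when it is done.

```bash
mkdir -p pics; ls; python3 - <<'E'
from rig import robot
import cv2
for n in("top","side"):
    f=robot.grab_frame(n); cv2.imwrite(f"pics/{n}0.png",f[:,:,::-1]); print(n,robot.camera_info(n))
print(robot.get_state())
E
```

```text
pics
top {'fx': 426.86301608677815, 'fy': 426.86301608677815, 'cx': 317.2709451014752, 'cy': 197.0568201516586, 'rvec': array([ 2.22236973, -2.179852  ,  0.05829215]), 'tvec': array([0.00736238, 0.51730406, 1.28061012])}
side {'fx': 442.1066053897804, 'fy': 442.1066053897804, 'cx': 322.0479923262256, 'cy': 198.63021882762385, 'rvec': array([ 0.9797562 , -2.57534416,  0.91183179]), 'tvec': array([0.3837355 , 0.29985382, 1.15707333])}
{'time': 0.1, 'qpos': array([ 1.18149223,  0.41792387, -0.01032081,  1.61406933,  0.00472344,
        1.11065209, -0.05301334]), 'joint_vel': array([-1.84196110e-03, -1.49026780e-03,  7.66473797e-05, -2.05439818e-03,
        1.35036308e-03,  1.06989850e-03, -2.04972191e-03]), 'effort': array([-3.40158394e-04, -8.52589989e+01,  6.39692266e-01, -4.26696324e+01,
       -4.87417169e-02,  1.64361141e-02,  1.48150261e-04]), 'ee_pos': array([ 0.21292107, -0.58731161,  0.22390052]), 'tool_rot': array([[ 9.40116185e-01,  3.40853877e-01, -4.39258435e-04],
       [ 3.40854147e-01, -9.40115729e-01,  9.30915966e-04],
       [-9.56474473e-05, -1.02489223e-03, -9.99999470e-01]]), 'force': array([0.53074598, 0.04568745, 0.5253662 ]), 'moment': array([0.00223869, 0.01070901, 0.0526994 ]), 'opening': 0.09358992862101893}
```

View pics/top0.png

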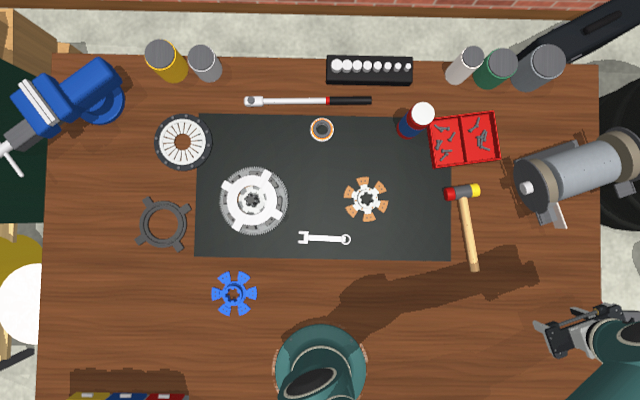

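View pics/side0.png

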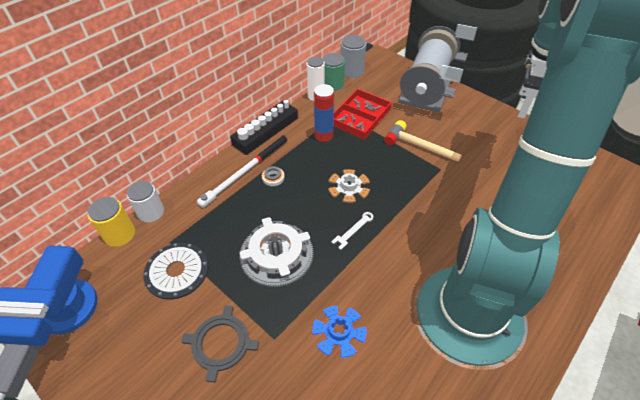

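The top view shows the clutch with its floater at (253,201). There are two disc candidates: bronze pads at (366,199) and blue at (233,293). The bronze one fits the description and the blue is the look-alike. I'll measure the parts and confirm with an enlarged crop.

```bash
cat > h.py <<'E'
import numpy as np, cv2
from rig import robot
def cam(n):
    c=robot.camera_info(n); R=cv2.Rodrigues(c["rvec"])[0]; K=np.array([[c["fx"],0,c["cx"]],[0,c["fy"],c["cy"]],[0,0,1]]); return K,R,np.asarray(c["tvec"])
def ray(n,px,z):
    """pixels (N,2) -> world points on plane height z"""
    K,R,t=cam(n); px=np.atleast_2d(px).astype(float)
    d=(R.T@np.linalg.inv(K)@np.c_[px,np.ones(len(px))].T).T; o=-R.T@t
    return o+d*((z-o[2])/d[:,2])[:,None]
def proj(n,P):
    K,R,t=cam(n); p=K@(R@np.atleast_2d(P).T+t[:,None]); return (p[:2]/p[2]).T
def down(yaw):
    """tool down; tool x axis at angle yaw in world"""
    c,s=np.cos(yaw),np.sin(yaw); return np.array([[c,s,0],[s,-c,0],[0,0,-1.]])
E
python3 - <<'E'
from h import *
f=cv2.imread("pics/top0.png"); s=cv2.imread("pics/side0.png")
hs=cv2.cvtColor(f,cv2.COLOR_BGR2HSV)
# disc: bronze pads
m=cv2.inRange(hs,(5,80,100),(20,255,255)); m[:, :335]=0; m[:,395:]=0; m[:170]=0;m[230:]=0
n,l,st,c=cv2.connectedComponentsWithStats(m)
k=[i for i in range(1,n) if st[i,4]>15]; print(c[k],st[k,4])
P=ray("top",c[k],.007); ctr=P.mean(0)
A=np.degrees(np.arctan2(*(P-ctr)[:,1::-1].T)); print("disc",ctr,np.linalg.norm(P-ctr,axis=1),A, np.degrees(np.angle(np.exp(1j*6*np.radians(A)).mean())/6))
for n_ in("side","top"): print(n_,"disc proj",proj(n_,ctr))
# floater: bright pixels near clutch
g=hs.copy(); b=cv2.inRange(hs,(0,0,205),(180,40,255)); b[:,:205]=0;b[:,300:]=0;b[:150]=0;b[240:]=0
n,l,st,c=cv2.connectedComponentsWithStats(b); i=1+st[1:,4].argmax(); print("floater",c[i],st[i])
ys,xs=np.where(l==i); Q=ray("top",np.c_[xs,ys],.055)
np.save("Q.npy",Q)
cen=Q.mean(0)
for _ in range(5):
    r=np.hypot(*(Q-cen)[:,:2].T); cen=Q[(r<.073)].mean(0)
r=np.hypot(*(Q-cen)[:,:2].T);a=np.arctan2((Q-cen)[:,1],(Q-cen)[:,0])
lug=(r>.08)&(r<.1); print(cen,r.max(),lug.sum(),"lug ang",np.degrees(np.angle(np.exp(4j*a[lug]).mean())/4),np.sort(np.degrees(a[lug]).round()))
cr=lambda im,x,y,w:cv2.resize(im[y-w:y+w,x-w:x+w],(400,400),interpolation=cv2.INTER_CUBIC)
x,y=proj("side",[ctr[0],ctr[1],0.02])[0].astype(int)
cv2.imwrite("pics/crop1.png",cv2.hconcat([cr(f,253,201,45),cr(f,366,199,35)]))
E
```

```text
[[362.41304348 180.2173913 ]
 [379.86956522 187.06521739]
 [347.88297872 191.93617021]
 [382.89361702 205.44680851]
 [350.76344086 210.60215054]
 [368.39361702 217.25531915]] [92 92 94 94 93 94]
disc [ 0.51503636 -0.12905083  0.007     ] [0.0571493  0.05689015 0.05703755 0.05698474 0.05736097 0.05696426] [   9.88495279  -50.17543158   69.82901708 -109.88782837  130.07954089
 -169.92859295] 9.966943108722253
side disc proj [[348.32402665 184.6048486 ]]
top disc proj [[365.37221045 198.73479208]]
floater [251.80674039 199.88309637] [ 222  170   60   61 1899]
[0.50247321 0.20534598 0.055     ] 0.10188084246910861 201 lug ang -28.361118915899034 [-127. -127. -126. -126. -125. -125. -124. -124. -123. -123. -123. -122.
 -122. -122. -121. -121. -121. -120. -120. -119. -119. -119. -118. -118.
 -117. -117. -116. -116. -115. -115. -114. -114. -114. -113. -113. -112.
 -112.  -33.  -33.  -32.  -32.  -32.  -31.  -31.  -30.  -30.  -29.  -29.
  -29.  -28.  -28.  -28.  -28.  -27.  -27.  -27.  -26.  -26.  -26.  -25.
  -25.  -24.  -24.  -24.  -24.  -23.  -23.  -23.  -22.  -22.  -22.  -22.
  -21.  -21.  -21.  -20.  -20.  -20.  -19.  -19.  -19.  -18.  -18.  -18.
  -17.   55.   55.   56.   56.   56.   56.   57.   57.   57.   57.   58.
   58.   58.   58.   59.   59.   59.   60.   60.   60.   61.   61.   61.
   61.   62.   62.   62.   62.   63.   63.   63.   63.   64.   64.   64.
   64.   64.   65.   65.   65.   66.   66.   66.   67.   67.   67.   67.
   68.   68.   68.   68.   68.   69.   69.   69.   70.   70.   71.  140.
  141.  141.  141.  142.  142.  142.  143.  143.  143.  143.  144.  144.
  144.  144.  145.  145.  145.  146.  146.  146.  147.  147.  147.  147.
  148.  148.  148.  149.  149.  149.  149.  150.  150.  150.  150.  151.
  151.  151.  151.  152.  152.  152.  152.  153.  153.  153.  153.  154.
  154.  154.  155.  155.  155.  156.  156.  156.  157.]
```

View pics/crop1.png

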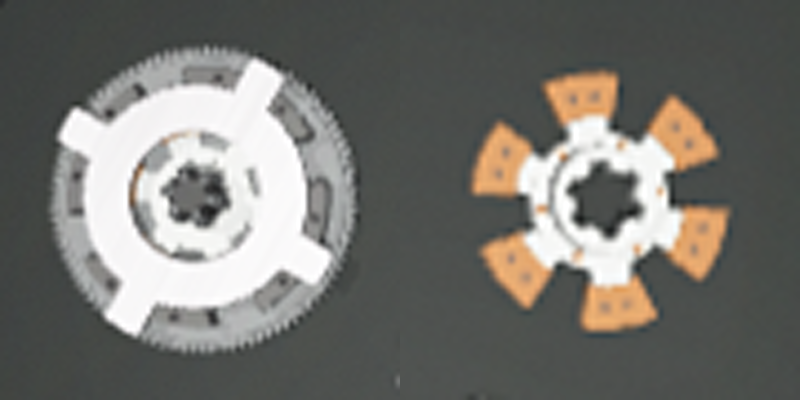

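The crop confirms the bronze disc: centre (0.515, −0.129), pad yaw about 10°. Slot directions aren't clear yet, so I'll enlarge the clutch in both views.

```bash
python3 - <<'E'
from h import *
f=cv2.imread("pics/top0.png"); s=cv2.imread("pics/side0.png")
x,y=253,201
a=cv2.resize(f[y-40:y+40,x-40:x+40],(400,400),interpolation=cv2.INTER_CUBIC)
x,y=277,250
b=cv2.resize(s[y-40:y+40,x-40:x+40],(400,400),interpolation=cv2.INTER_CUBIC)
o=cv2.hconcat([a,b]); o=(255*(o/255.)**.6).astype('uint8')
cv2.imwrite("pics/crop2.png",o)
Q=np.load("Q.npy"); cen=Q.mean(0)
for it in range(4):
    r=np.hypot(*(Q-cen)[:,:2].T);a=np.arctan2((Q-cen)[:,1],(Q-cen)[:,0])
    L=[Q[(r>.08)&(np.abs(np.angle(np.exp(1j*(a-np.radians(t)))))<.4)].mean(0) for t in(62,152,-118,-28)]
    d1=L[0]-L[2];d2=L[1]-L[3]
    k=np.linalg.solve(np.c_[d1[:2],-d2[:2]],(L[1]-L[0])[:2]); cen=L[0]+k[0]*d1
L=np.array(L);print("floater cen",cen,np.linalg.norm(L-cen,axis=1),np.degrees(np.arctan2(*d1[1::-1])),np.degrees(np.arctan2(*d2[1::-1])))
# flywheel outline
hs=cv2.cvtColor(f,cv2.COLOR_BGR2HSV); m=cv2.inRange(hs,(0,0,100),(180,60,255)); m[:,:205]=0;m[:,300:]=0;m[:150]=0;m[250:]=0
m=cv2.morphologyEx(m,cv2.MORPH_CLOSE,np.ones((5,5)))
c=max(cv2.findContours(m,0,1)[0],key=cv2.contourArea)[:,0]
for z in(.02,):
    W=ray("top",c,z)[:,:2].astype(np.float32); h=cv2.convexHull(W); print("flywheel",cv2.fitEllipse(h),cv2.minEnclosingCircle(h))
E
```

```text
floater cen [0.50347781 0.21036344 0.055     ] [0.08811572 0.08857934 0.08864006 0.08848611] 61.55899563843897 151.68092552064178
flywheel ((0.5032261610031128, 0.21008913218975067), (0.20631499588489532, 0.2085544615983963), 131.02586364746094) ((0.5041355490684509, 0.21156877279281616), 0.10615421086549759)
```

View pics/crop2.png

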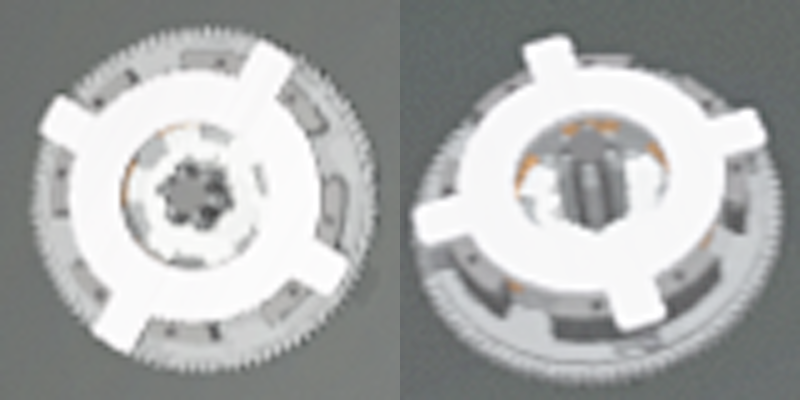

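```bash
cat >> h.py <<'E'
C=np.array([.5033,.2102])   # clutch axis
def polar(img,n,r,z,c=C):
    t=np.radians(np.arange(0,360,1.)); P=np.c_[c[0]+r*np.cos(t),c[1]+r*np.sin(t),np.full(360,z)]
    p=proj(n,P).astype(np.float32); return cv2.remap(img,p[:,0].reshape(1,-1),p[:,1].reshape(1,-1),cv2.INTER_LINEAR)[0].astype(float)
def phase(v,k):
    t=np.radians(np.arange(360)); F=(v*np.exp(1j*k*t)).mean(); return np.degrees(np.angle(F))/k,abs(F)
E
python3 - <<'E'
from h import *
g=cv2.imread("pics/top0.png",0)
for r in(.076,.078,.08,.082,.084):
    v=polar(g,"top",r,.05)
    t=np.arange(360); d=np.minimum((t-61.6)%90,90-(t-61.6)%90)  # dist from lug
    fold=v.reshape(4,90).mean(0)
    if r==.08: print(v.reshape(4,90)[:,::3].astype(int))
    w=(d>18); # away from lugs
    ph=np.degrees(np.angle(((v-v[w].mean())*w*np.exp(4j*np.radians(t))).sum()))/4; print(r,"slot?",ph)
for r in(.016,.018,.02): print(r,"ribs",phase(polar(g,"top",r,.078),6))
print("can",ray("top",[423,113],.2))
a0=np.radians(61.6)
for k in range(4):
  for dr in(1,-1):
    for half in(0,np.pi):
      for b in(0,np.radians(45*dr)):
        a=a0+k*np.pi/2+b
        q=robot.ik([*(C+.097*np.array([np.cos(a),np.sin(a)])),.063],down(a+half)); print(k,dr,half>0,round(np.degrees(a)),None if q is None else np.round(q,2))
q=robot.ik([.515,-.129,.03],down(0.17+np.pi/6)); print(q)
E
```

```text
0.076 slot? 28.255861730202447
0.078 slot? 26.523182843414137
[[135 136 134 167 172 168 173 172 174 118  77 131 134 135 135 101  72 143
  226 248 246 246 248 230 143 133 118  74 115 134]
 [135 136 118 109 177 173 173 173 173 172 124 123 137 136 136 104  89 162
  245 247 247 247 247 231 134 141 129  88 120 144]
 [144 144 130  57 121 169 173 170 172 168 152 145 146 146 146 120  96 148
  237 249 248 248 249 244 162 145 135 101 131 147]
 [146 145 133 117 159 165 166 166 166 134  97 140 145 142 143 112  97 125
  227 245 243 246 246 248 172 138 124  84 127 137]]
0.08 slot? 27.244284126465722
0.082 slot? 27.03847555680337
0.084 slot? 25.25912781668705
0.016 ribs (np.float64(20.269355365669814), np.float64(0.7548042101185967))
0.018 ribs (np.float64(-4.750144319062829), np.float64(3.4158961319558747))
0.02 ribs (np.float64(-5.138692306985959), np.float64(1.4431110387245618))
can [[ 0.73376032 -0.25374715  0.2       ]]
0 1 False 62 [ 0.08  0.79 -0.89  1.71  0.72  1.   -1.58]
0 1 False 107 [ 0.09  0.74 -0.96  1.87  0.75  0.95 -0.93]
0 1 True 62 [ 0.18  0.91 -1.09  1.71  0.89  1.11  1.45]
0 1 T
[... 1060 characters left out ...]
62 -1.09  2.14  0.76  0.84  0.7 ]
2 -1 True 242 [ 0.48  0.61 -1.    2.08  0.71  0.83 -1.44]
2 -1 True 197 [ 0.12  0.45 -0.71  2.15  0.45  0.7  -2.18]
3 1 False 332 [-0.02  0.62 -0.41  1.76  0.32  0.83 -2.64]
3 1 False 377 [ 0.02  0.72 -0.63  1.67  0.51  0.92 -2.09]
3 1 True 332 [ 0.2   0.7  -0.72  1.75  0.57  0.91  0.31]
3 1 True 377 [ 0.2   0.84 -0.93  1.66  0.76  1.04  0.88]
3 -1 False 332 [-0.02  0.62 -0.41  1.76  0.32  0.83 -2.64]
3 -1 False 287 [-1.06  0.8   1.08  1.96 -0.88  0.95 -2.38]
3 -1 True 332 [ 0.2   0.7  -0.72  1.75  0.57  0.91  0.31]
3 -1 True 287 [ 0.29  0.6  -0.71  1.92  0.53  0.82 -0.43]
[ 0.48996634  0.5547543  -0.37426297  1.97167619  0.31482563  0.67114732
 -0.95916755]
```

Clutch axis is at (0.5033, 0.2102), and the floater centre agrees. Slots sit at about 19.5° (mod 90) and lugs at 61.6°. Straddling the lug at −28.4° and sweeping it to about −70.5° should drop the plate.

```bash
cat > step1.py <<'E'
from h import *
R=.097
def pose(deg,z):
    a=np.radians(deg); return np.array([*(C+R*np.array([np.cos(a),np.sin(a)])),z]),down(a+np.pi)
robot.move_ptp([.38,-.15,.30],pose(-28.4,0)[1])
robot.gripper_to(.042)
p,o=pose(-28.4,.12); robot.move_ptp(p,o)
hit=robot.move_linear(pose(-28.4,.063)[0],velocity=.08,threshold=12)
s=robot.get_state(); print("down hit",hit,s["ee_pos"],s["time"])
if hit: raise SystemExit
robot.gripper_to(.031); print("open",robot.get_state()["opening"])
for d,v in [(-36,.06),(-44,.06),(-52,.06),(-60,.06),(-65,.05),(-69,.025),(-73,.025),(-76,.025)]:
    p,o=pose(d,.063); h=robot.move_linear(p,velocity=v,frame=o,threshold=30)
    s=robot.get_state(); print(d,h,s["force"].round(1),round(s["time"],2))
    if h: break
for n in("top","side"): cv2.imwrite(f"pics/{n}1.png",robot.grab_frame(n)[:,:,::-1])
E
python3 step1.py && python3 - <<'E'
from h import *
f=cv2.imread("pics/top1.png");s=cv2.imread("pics/side1.png")
a=cv2.resize(f[150:250,200:300],(400,400)); b=cv2.resize(s[200:300,227:327],(400,400)); cv2.imwrite("pics/c1.png",cv2.hconcat([a,b]))
E
```

```text
down hit False [0.58881645 0.16429626 0.06332578] 5.1583
open 0.031106912056828667
-36 False [ 0.   0.1 -0.2] 5.94
-44 False [0.1 0.1 0.8] 6.32
-52 False [-0.2 -0.2  1. ] 6.69
-60 False [-0.4 -0.1 -1. ] 7.07
-65 False [ 0.3 -0.2  0.3] 7.38
-69 False [1.7 0.1 0.2] 7.8
-73 False [-0.3  0.2  0.2] 8.22
-76 False [ 0.7  0.1 -0.3] 8.57
```

View pics/c1.png

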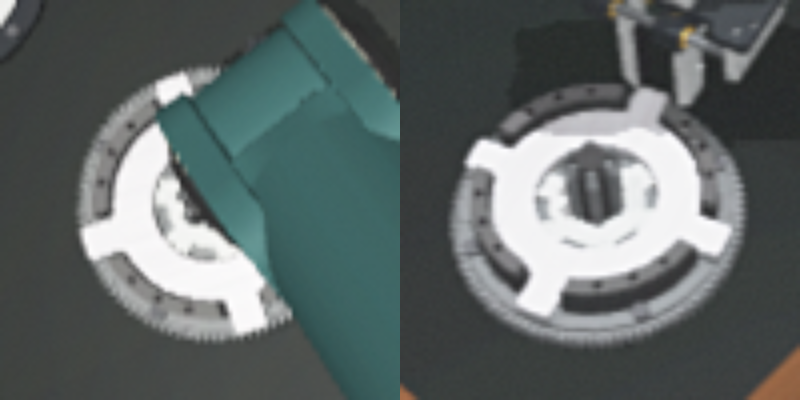

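Floater is home: in the side view the lugs are in the slots with the rim standing above the plate. Next I'll lift, go over the disc, and re-measure clutch and disc in one unobstructed top picture.

```bash
cat > step2.py <<'E'
from h import *
s=robot.get_state(); p=s["ee_pos"].copy(); p[2]=.16; robot.move_linear(p,velocity=.2)
robot.move_ptp([.50,-.36,.20],down(np.radians(95)))
robot.gripper_to(.09)
cv2.imwrite("pics/top2.png",robot.grab_frame("top")[:,:,::-1]); cv2.imwrite("pics/side2.png",robot.grab_frame("side")[:,:,::-1]); print(robot.get_state()["time"])
f=cv2.imread("pics/top2.png"); hs=cv2.cvtColor(f,cv2.COLOR_BGR2HSV); g=cv2.cvtColor(f,6)
b=cv2.inRange(hs,(0,0,205),(180,40,255)); b[:,:205]=0;b[:,300:]=0;b[:150]=0;b[250:]=0
n,l,st,c=cv2.connectedComponentsWithStats(b); i=1+st[1:,4].argmax()
ys,xs=np.where(l==i); Q=ray("top",np.c_[xs,ys],.036); cen=np.r_[C,.036]
for it in range(5):
    r=np.hypot(*(Q-cen)[:,:2].T);a=np.arctan2((Q-cen)[:,1],(Q-cen)[:,0])
    L=[Q[(r>.084)&(r<.11)&(np.abs(np.angle(np.exp(1j*(a-np.radians(t)))))<.3)].mean(0) for t in(19,109,-161,-71)]
    d1=L[0]-L[2];d2=L[1]-L[3]
    k=np.linalg.solve(np.c_[d1[:2],-d2[:2]],(L[1]-L[0])[:2]); cen=L[0]+k[0]*d1
print("floater",cen,np.linalg.norm(np.array(L)-cen,axis=1),np.degrees(np.arctan2(*d1[1::-1])),np.degrees(np.arctan2(*d2[1::-1])))
m=cv2.inRange(hs,(5,80,100),(20,255,255)); m[:, :335]=0; m[:,395:]=0; m[:170]=0;m[230:]=0
n,l,st,c=cv2.connectedComponentsWithStats(m); k=[i for i in range(1,n) if st[i,4]>40]
P=ray("top",c[k],.007); ctr=P.mean(0); A=np.arctan2(*(P-ctr)[:,1::-1].T); print("disc",len(k),ctr,np.degrees(np.angle(np.exp(6j*A).mean())/6))
# wall holes / slots, mod 90
for r in(.078,.08,.082): 
    v=polar(g,"top",r,.05); print(r,v.reshape(4,90).mean(0)[::3].astype(int))
for z in(.085,.08,.075):
    for r in(.012,.0175): v=polar(g,"top",r,z); print(z,r,phase(v,6),v.reshape(6,60).mean(0)[::5].astype(int))
a=cv2.resize(f[165:235,218:288],(400,400),interpolation=2); s=cv2.imread("pics/side2.png"); b=cv2.resize(s[215:285,242:312],(400,400),interpolation=2)
cv2.imwrite("pics/c2.png",cv2.hconcat([a,b]))
for yaw in(95,):
  print(robot.ik([.515,-.129,.029],down(np.radians(yaw))),robot.ik([*C,.12],down(np.radians(yaw+9.5))))
E
python3 step2.py
```

```text
12.1583
floater [0.50224293 0.20986563 0.036     ] [0.09121119 0.09077832 0.09090391 0.09070025] 19.699880290811688 109.41988481717132
disc 6 [ 0.51506946 -0.12904967  0.007     ] 9.936074682877111
0.078 [141 141 121 134 226 249 248 248 248 213 129 134 142 141 142 117 105 138
 142 141 137 104 115 139 141 140 130 103 127 141]
0.08 [142 143 128 128 224 248 247 247 249 214 128 136 142 142 142 111  92 137
 143 143 139  96 107 142 142 142 128  88 126 143]
0.082 [141 142 130 124 218 247 247 247 249 211 125 139 141 142 143 123 103 138
 142 142 140 105 115 142 142 142 132 101 130 142]
0.085 0.012 (np.float64(18.091524446415196), np.float64(10.10800102722504)) [ 94 106 117 120 121 116 109  99  88  83  82  87]
0.085 0.0175 (np.float64(12.88382547637211), np.float64(3.1388078543610614)) [145 152 156 149 139 144 149 142 138 136 136 138]
0.08 0.012 (np.float64(18.10242567831776), np.float64(12.816008001104773)) [ 89 102 115 123 123 118 106  92  82  74  73  79]
0.08 0.0175 (np.float64(-1.2994819201206889), np.float64(2.4092782388879)) [144 146 144 134 123 129 138 139 137 134 133 138]
0.075 0.012 (np.float64(18.390478889139796), np.float64(12.895915832825217)) [ 86  99 113 120 123 119 103  89  78  75  72  75]
0.075 0.0175 (np.float64(-7.808959646592078), np.float64(4.4726181044364495)) [140 137 131 121 116 116 126 136 135 135 132 135]
[ 0.67347428  0.60912743 -0.60927675  1.96593814  0.51664908  0.72461989
 -0.16128135] [ 0.31273914  0.61832528 -1.00617286  1.88067691  0.62311004  0.99572888
 -0.7168114 ]
```

View pics/c2.png

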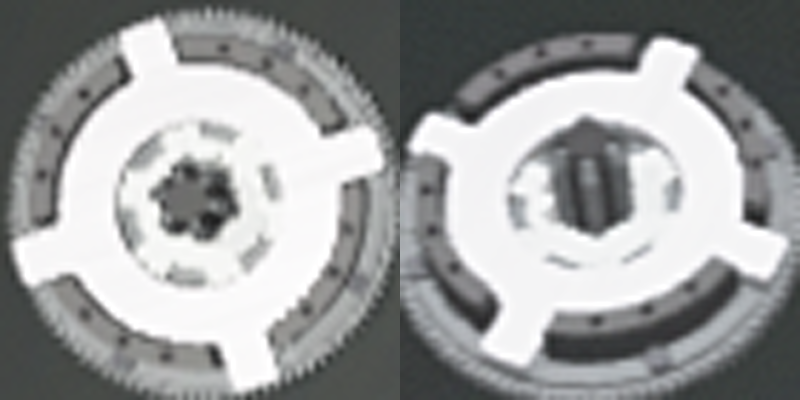

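Clutch yaw is 19.4° (wall holes 19.4, lugs 19.6, ribs 18.2), disc yaw is 9.9°. The dark shaft shows at left-panel (195,198) and the floater is flat, its lugs in the slots. Next I'll grasp the disc and carry it above the shaft with a +9.5° turn.

```bash
cat > step3.py <<'E'
from h import *
D=[.5151,-.129]; y0=np.radians(95); y1=y0+np.radians(9.5)
robot.move_ptp([*D,.11],down(y0))
h=robot.move_linear([*D,.029],velocity=.08,threshold=12)
robot.gripper_to(.04); s=robot.get_state(); print(h,"grasp",s["opening"],s["ee_pos"],s["time"])
if not .05<s["opening"]<.058: raise SystemExit
cv2.imwrite("pics/side3a.png",robot.grab_frame("side")[:,:,::-1])
robot.move_linear([*D,.15],velocity=.12)
robot.move_linear([.503,.210,.135],velocity=.13,frame=down(y1))
for n in("top","side"): cv2.imwrite(f"pics/{n}3.png",robot.grab_frame(n)[:,:,::-1])
s=robot.get_state(); print(s["opening"],s["ee_pos"],s["force"],s["time"])
f=cv2.imread("pics/side3.png"); cv2.imwrite("pics/c3.png",cv2.resize(f[150:290,197:357],(800,700))[:600])
E
python3 step3.py
```

```text
False grasp 0.052289838725324604 [ 0.51501656 -0.1290319   0.02900649] 14.9667
0.05203906509816396 [0.50308633 0.20972484 0.13501351] [ 0.59011565  0.43015385 -4.31926544] 19.0333
```

View pics/c3.png

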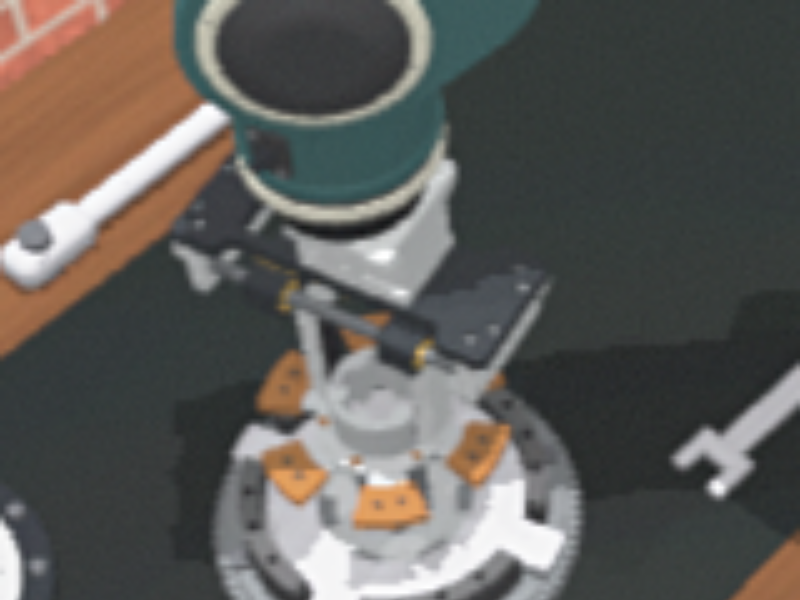

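The disc is held level over the shaft, with pads at crop (390,507), (295,470), (480,452) and (287,385). Before lowering, I'll check its centre and yaw from these pads.

```bash
python3 - <<'E'
from h import *
from scipy.optimize import least_squares
f=cv2.imread("pics/side3.png"); hs=cv2.cvtColor(f,cv2.COLOR_BGR2HSV)
m=cv2.inRange(hs,(5,110,90),(20,255,255)); w=np.zeros_like(m); w[205:260,245:305]=255; m&=w
n,l,st,c=cv2.connectedComponentsWithStats(m); k=[i for i in range(1,n) if st[i,4]>15]
P=ray("side",c[k],.110)[:,:2]; print(np.c_[c[k].round(1),st[k,4],P.round(4)])
big=[i for i,j in enumerate(k) if st[j,4]>.75*st[k,4].max()]; P=P[big]
def res(v):
    a=np.arctan2(P[:,1]-v[1],P[:,0]-v[0]); a=v[2]+np.round((a-v[2])/(np.pi/3))*np.pi/3
    return (P-v[:2]-.057*np.c_[np.cos(a),np.sin(a)]).ravel()
r=least_squares(res,[.503,.21,np.radians(19.4)]); print(len(P),r.x[:2],np.degrees(r.x[2]),np.abs(r.fun).max())
# shaft-side check in the same camera: flywheel-independent: floater lugs in side2 at z=.036
g=cv2.imread("pics/side2.png"); h2=cv2.cvtColor(g,cv2.COLOR_BGR2HSV); b=cv2.inRange(h2,(0,0,205),(180,40,255)); b[:,:235]=0;b[:,320:]=0;b[:205]=0;b[295:]=0
n,l,st,c=cv2.connectedComponentsWithStats(b); i=1+st[1:,4].argmax(); ys,xs=np.where(l==i); Q=ray("side",np.c_[xs,ys],.036); cen=np.r_[.503,.21,.036]
for it in range(5):
    r=np.hypot(*(Q-cen)[:,:2].T);a=np.arctan2((Q-cen)[:,1],(Q-cen)[:,0])
    L=[Q[(r>.084)&(r<.11)&(np.abs(np.angle(np.exp(1j*(a-np.radians(t)))))<.3)].mean(0) for t in(19,109,-161,-71)]
    d1=L[0]-L[2];d2=L[1]-L[3]; q=np.linalg.solve(np.c_[d1[:2],-d2[:2]],(L[1]-L[0])[:2]); cen=L[0]+q[0]*d1
print("floater side",cen,np.degrees(np.arctan2(*d1[1::-1])))
E
```

```text
[[2.534e+02 2.270e+02 8.200e+01 5.574e-01 2.304e-01]
 [2.925e+02 2.399e+02 8.900e+01 4.491e-01 1.900e-01]
 [2.553e+02 2.442e+02 8.500e+01 5.128e-01 2.649e-01]
 [2.745e+02 2.509e+02 9.900e+01 4.602e-01 2.460e-01]]
4 [0.50344144 0.20969875] 20.345530359415456 0.0009448061012637468
floater side [0.50195114 0.20908279 0.036     ] 19.34363258344038
```

Disc is within about 1 mm and 1° of the shaft. I'll lower it with a force threshold, using small compliant offsets if it lands on the nose.

```bash
cat > step4.py <<'E'
from h import *
o=down(np.radians(104)); ZH=.065
base=np.array([.503,.210])
for dx,dy in [(0,0),(-.0012,0),(.0012,0),(0,-.0012),(0,.0012),(.002,.001),(-.002,-.001)]:
    robot.move_linear([base[0]+dx,base[1]+dy,max(robot.get_state()["ee_pos"][2],.118)],velocity=.05,frame=o)
    h=robot.move_linear([base[0]+dx,base[1]+dy,ZH-.0005],velocity=.035,threshold=14)
    s=robot.get_state(); print(dx,dy,h,s["ee_pos"],s["force"].round(1),s["opening"],s["time"])
    if s["ee_pos"][2]<.07 or s["time"]>36: break
for n in("top","side"): cv2.imwrite(f"pics/{n}4.png",robot.grab_frame(n)[:,:,::-1])
E
python3 step4.py
```

```text
0 0 True [0.50301441 0.21000427 0.06498683] [-0.2 -0.8  7.8] 0.05219396468583995 21.2333
```

First try: it slid down unopposed and met the floater at exactly home height (TCP 0.0650). I'll release, retreat, and check.

```bash
python3 - <<'E'
from h import *
robot.gripper_to(.075); robot.move_linear([.503,.210,.16],velocity=.12)
robot.move_ptp([.45,-.30,.28],down(np.radians(95)))
for n in("top","side"): cv2.imwrite(f"pics/{n}5.png",robot.grab_frame(n)[:,:,::-1])
s=robot.get_state(); print(s["time"],s["force"])
f=cv2.imread("pics/top5.png"); g=cv2.imread("pics/side5.png"); hs=cv2.cvtColor(f,cv2.COLOR_BGR2HSV)
m=cv2.inRange(hs,(5,80,100),(20,255,255)); w=np.zeros_like(m); w[165:240,215:290]=255; m&=w
n,l,st,c=cv2.connectedComponentsWithStats(m); k=[i for i in range(1,n) if st[i,4]>40]
P=ray("top",c[k],.043); ctr=P.mean(0); A=np.arctan2(*(P-ctr)[:,1::-1].T); print("disc",len(k),ctr,np.linalg.norm(P-ctr,axis=1).round(4),np.degrees(np.angle(np.exp(6j*A).mean())/6))
# boss height across two views: bronze centroid triangulation
m2=cv2.inRange(cv2.cvtColor(g,cv2.COLOR_BGR2HSV),(5,80,90),(20,255,255)); w=np.zeros_like(m2); w[215:290,235:320]=255; m2&=w
n,l,st,c2=cv2.connectedComponentsWithStats(m2); k2=[i for i in range(1,n) if st[i,4]>30]; print(len(k2),st[k2,4])
if len(k)==len(k2)==6:
    for z in(.043,.048,.053,.062): print(z,ray("top",c[k],z).mean(0)[:2],ray("side",c2[k2],z).mean(0)[:2])
a=cv2.resize(f[160:240,213:293],(400,400),interpolation=2); b=cv2.resize(g[210:290,237:317],(400,400),interpolation=2); cv2.imwrite("pics/c5.png",cv2.hconcat([a,b]))
E
```

```text
24.85 [ 0.26177867  0.70479126 -0.80805814]
disc 6 [0.50365847 0.20921391 0.043     ] [0.056  0.0562 0.0568 0.0558 0.0558 0.0564] 18.46736227750012
6 [83 77 84 85 87 90]
0.043 [0.50365847 0.20921391] [0.50185411 0.20985702]
0.048 [0.50347386 0.20848432] [0.49924356 0.21184018]
0.053 [0.50328926 0.20775473] [0.49663302 0.21382334]
0.062 [0.50295698 0.20644146] [0.49193403 0.21739303]
```

View pics/c5.png

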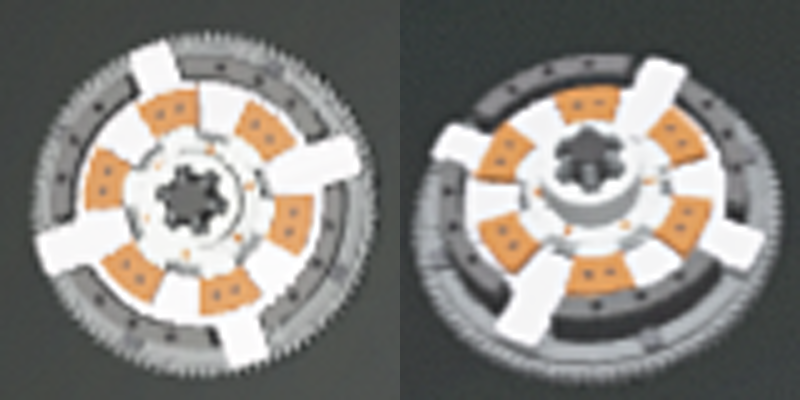

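The picture shows the disc flat on the floater, with the splined shaft standing out of the boss at (190,198) left and (590,155) right. All four lugs are in the slots. The two views agree best with the pad tops at about 43 mm, which is home.

```bash
python3 -c "
from h import *
robot.pause(.3); robot.sign_off()"
```

```text
the job is handed in; nothing more can be done
```

The floater is home in the pot and the second disc is meshed on the splined shaft, flat on the floater. I handed the job in at about 25 s of the 53 s allowed.

- **Floater:** I straddled one lug with the fingers and turned the plate about 42° clockwise as seen from above. It dropped by itself, and the pictures show all four lugs in the slots with the rim standing above the plate.
- **Second disc:** I used the bronze-padded disc and left the blue look-alike alone. Turned +9°, it slid over the shaft on the first try. It met the floater at exactly the expected height (TCP at 65.0 mm) with about 8 N of contact force.
- **Last checks:** After release, the two views agree within 2 mm with the pad tops at about 43 mm, the home height. The disc yaw reads 18.5° against 19.4° for the clutch, inside the spline play. The arm was clear of everything.

None of the checks failed. I touched none of the other parts or tools, but I did not re-measure their positions at the end.

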